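# Magnet into the flap box at the souvenir stall

## Robot

A 6-joint arm with a two-finger parallel gripper is mounted at the origin on the work surface. World frame = base frame: x ahead of the robot, y to its left, z up, the work surface at z = 0. Lengths are in m, angles in rad, forces in N, time in s.
With the tool pointing down it reaches from about 0.375 to 0.9 m from the base axis. Payload 3.1 kg.
Tool frame: the origin (TCP) lies between the finger pads; the fingertips stand robot.tip_extent ahead of it and the grasp point (between the pads) lies 3 mm ahead of it (robot.tip_extent is the distance from the TCP to the fingertips, in m); z points along the fingers, x is the direction in which the jaws open and shut, and the axes are right-handed (so a half turn about z gives the same grasp; the last joint's range is limited). The gripper opens to 87 mm and grips with 3 to 60 N. Pads are 19 mm wide; open, the fingers measure 117 mm over their backs; the gripper's body (75 mm by 190 mm) begins 51 mm behind the grasp point.
Start: joints at [0.988, 0.527, 1.433, -0, 1.181, -0.178], TCP at [0.246, 0.574, 0.245] pointing down, gripper open.
Joint ranges: [-3.08, 3.08], [-0.75, 2.2], [0.22, 2.44], [-1.43, 4.57], [0, 2.65], [-2.85, 2.85]. Speed limits (rad/s): [2.79, 2.79, 3.14, 3.14, 3.14, 3.14].

## Interface

Orientations are given as a unit quaternion [x, y, z, w].
In Python, from rig import robot, cams gives the robot as it stands.
- The arm moves only by the tool carry_out, never from a script. Its argument "steps" is a list of rows, each a list of 3 entries, a list of its own where there are three numbers: the shift along the world's x, y, z in cm, then the turn about the world's z in degrees, then the closure, from 0 (fully open) to 1 (shut). In form: [[[dx, dy, dz], spin, fingers], ...]. A call has 1 to 10 rows; each row shifts and turns the pose as measured when the row begins; what a row does not reach is not made up. A row lasts 1/10 s, in which the tool goes at most 50 mm and 8.59 degrees, less where a joint would pass 70% of its speed; a pose out of reach is approached as far as the arm can. A call with a gripper value outside its range is refused whole. The fingers move at their own pace and stop on an object; "squeeze" is the grip in N (left out, the last holds). Time passes only in rows, so rows that do not move let the fingers close. It gives the time, the measured TCP pose, the force and the opening at its end, in the units of the state.
- robot.get_obs(): the state, without advancing time (a new reading comes with each control period).
- cams.camera(name): name is "scene" or "top" or "wrist"; returns a dict with "pixels" (400x640x3 uint8, red, green, blue), "fx", "fy", "cx", "cy" (pixels), "k1" (the pictures are not rectified: a ray, as slopes to the right and down, at radius r is drawn at 1 + k1 r^2 times it, then the intrinsics apply), "eye" and "rotation" of the camera in the world. Camera axes: x right, y up, looking along -z (the intrinsics and any distortion apply to the point x, -y, -z); pixel columns grow to the right and rows downward; lengths in m; the calibration is good to about 2 mm. A picture is of the moment at which its call begins. There is no depth.
- robot.hand_in(): hands the job in, once; it reports no verdict.
The state is a dict: "time": time; "q": joint angles; "joint_velocities": joint speeds; "joint_torque": joint torques, N m; "position": TCP position; "tool_rot": TCP orientation; "ft_force": force on the tool from outside, world axes, zero at the start; "moment": the same for the moment, N m; "grip_width": finger opening in m.
Only numpy, scipy, OpenCV 4.12 (cv2) and the standard library are available. Lean on these libraries where they do the work, as an engineer would, in place of code of your own. Each camera call takes 0.05 s, during which the arm holds its last target. There are 200 camera calls.

## Task

Post the blue souvenir magnet, which lies on the ledge of the drop box, into the box: push the red self-closing flap down with one finger of the gripper and hold it open while the other finger slides the magnet along the ledge and over its edge, through the opening. Do not pick the magnet up and do not slide it up onto the closed flap; keep the flap open until the magnet has dropped in, then let the flap close by itself and leave the other goods where they are.

Things in the scene. Friction and masses are not known exactly. Their poses are not given: they have to be found in the camera images.
- drop_box: Fixed plywood box with clear sides and a red flap, front towards the robot. Origin: at table level (z = 0) below the front edge of its opening, midway across. x points away from the robot, into the box (the way the magnet is pushed), y across, z up. All x, z below are in this frame. Opening x 0 to 115 mm, 100 mm wide; clear side walls 4 mm thick, tops at z = 127 mm; roof top z = 127 mm at x 119 to 157 mm; inner floor z = 4 mm.
- ledge_mid (a point): middle of the flat ledge's upper face, in front of the opening: the ledge is at z = 85 mm, x -92 to -2 mm, 100 mm wide between side rails 6 mm high; its front (robot side) is open
- flap (a joint): The red flap over the opening, a 4 mm plate 94 mm wide, 121 mm from hinge to free edge. At 0 rad (shut) it slopes up at 18 degrees from the ledge to its hinge. Pushed down from above, its free edge swings down into the box, away from the ledge; stop at 0.8 rad. A spring shuts it within about 1 s when released: 0.12 N m at the hinge to start, 0.24 at the stop, about 2 to 6 N at a finger.
- flap_edge (a point): middle of the flap's free edge, upper face; shut: x = 0, z = 85 mm. A fingertip held 5 mm above ledge level and moved along +x on the flap opens it the farther the nearer it comes to the hinge: about 0.1 rad with the fingertip's far side at x = 45 mm, 0.25 rad at 65 mm, 0.5 rad at 86 mm
- flap_hinge (a point): middle of the flap's hinge, a steel rod of 4 mm radius across the box at x = 115 mm, z = 123 mm; it does not move
- blue_magnet: The item to post: loose round souvenir magnet, blue face and brass rim, 32 mm across, 13 mm thick, about 60 g, not actually attracted to anything here. It lies flat on the ledge of the drop box, 26 to 40 mm in front of the opening's edge. Origin: centre of its underside.
- green_magnet: loose round souvenir magnet, green face and brass rim, 32 mm across, 13 mm thick, on the table beside the drop box: leave alone. Origin: centre of its underside.
- yellow_magnet: loose round souvenir magnet, yellow face and steel rim, 32 mm across, 13 mm thick, on the table beside the drop box: leave alone. Origin: centre of its underside.
- mug: blue ceramic mug, 72 mm across, 85 mm tall: leave alone. Origin: centre of its underside.
- jar: jar with brass lid, 64 mm across, 90 mm tall: leave alone. Origin: centre of its underside.
- water: clear water bottle, 62 mm across, 190 mm tall: leave alone. Origin: centre of its underside.
- tin: green tin can, 70 mm across, 80 mm tall: leave alone. Origin: centre of its underside.
- figurine: small turned brass figurine, 42 mm across, 80 mm tall: leave alone. Origin: centre of its underside.

How it is judged:
On the way, in this order (a step that is already met when the one before it is completed fails the run):
1. one finger holds the flap open while the other pushes the magnet, still on the ledge (contact force between the fingers and flap above 0.3 N and contact force between the fingers and blue_magnet above 0.03 N and value of joint flap above 0.12 rad and z of blue_magnet in the frame of drop_box above 0.08 m).
2. the magnet drops into the box while the flap is still open (z of blue_magnet in the frame of drop_box below 0.055 m and x of blue_magnet in the frame of drop_box between -0.005 and 0.155 m and y of blue_magnet in the frame of drop_box between -0.055 and 0.055 m and value of joint flap above 0.12 rad).
At the end, for the whole second after the job is handed in: The blue magnet is at rest inside the drop box, its origin lower than 55 mm above the table and within the walls, and the flap has shut to within 0.06 rad (z of blue_magnet in the frame of drop_box below 0.055 m and x of blue_magnet in the frame of drop_box between -0.005 and 0.155 m and y of blue_magnet in the frame of drop_box between -0.055 and 0.055 m and value of joint flap below 0.06 rad and linear speed of blue_magnet below 0.03 m/s); the robot touches nothing.
It fails at once if the blue magnet is lifted more than 15 mm off the ledge (z of blue_magnet in the frame of drop_box above 0.1 m).
It fails at once if the blue magnet is slid onto the flap while it is closed (centre within 6 mm of the edge or past it, at ledge height, flap open less than 0.08 rad) (x of blue_magnet in the frame of drop_box above -0.006 m and z of blue_magnet in the frame of drop_box above 0.078 m and value of joint flap below 0.08 rad).
It fails at once if the blue magnet is pushed off the outside of the ledge (z of blue_magnet in the frame of drop_box below 0.06 m and (x of blue_magnet in the frame of drop_box below -0.01 m or y of blue_magnet in the frame of drop_box below -0.06 m or y of blue_magnet in the frame of drop_box above 0.06 m)).
It fails at once if other goods are moved more than 20 mm (distance of any of green_magnet, yellow_magnet, mug, jar, water, tin, figurine from where it was at the start of the episode above 0.02 m).
It also fails if it takes over 38 s, if anything falls off the work surface, if the arm or the gripper's body presses on something with over 40 N, if the wrist force passes 120 N, or if a joint passes its speed limit or range.

## Working session

There is one attempt and no reset: what is moved stays moved. The work goes in short steps, Python scripts to look and compute and a tool call to move; the robot and the scene stay as the last step left them, time stands still between calls to the robot, and variables do not carry over. Pictures are saved under pics/ and viewed, about 8 in all and at most 12, crops included, and the job is handed in when it is done.

Besides the shell and the picture viewer there is one more tool, called as name([rows], argument=value, ...), one row to a line, values as JSON. carry_out: Moves the arm, as the interface text tells. Its arguments: {"type":"object","properties":{"steps":{"type":"array"},"squeeze":{"type":"number"}},"required":["steps"]}

```bash
ls; mkdir -p pics; python3 - <<'E'
from rig import robot,cams
import cv2
print(robot.get_obs(), robot.tip_extent)
for n in("scene","top"):
    c=cams.camera(n); cv2.imwrite(f"pics/{n}0.png",c["pixels"][:,:,::-1]); print({k:v for k,v in c.items() if k!="pixels"})
E
```

```text
pics
{'time': 0.0, 'q': array([ 9.87493045e-01,  5.28458000e-01,  1.43388334e+00,  1.74736228e-05,
        1.18137939e+00, -1.78482853e-01]), 'joint_velocities': array([ 9.66498163e-04,  2.34832417e-04, -1.36054719e-03, -9.92266065e-04,
       -4.35686520e-04,  3.13494073e-05]), 'joint_torque': array([-3.34732749e-04, -4.40049183e+01, -1.76591474e+01,  6.32009888e-02,
        5.82122442e-02, -1.80847105e-04]), 'position': array([0.24574182, 0.5739318 , 0.24358262]), 'tool_rot': array([ 8.34822809e-01,  5.50517707e-01, -9.81348462e-04,  4.11340403e-04]), 'ft_force': array([ 0.71829373,  0.01745597, -0.68218899]), 'moment': array([-0.05088359, -0.01530325,  0.05458216]), 'grip_width': 0.08712647148512143} 0.022
{'fx': 502.40376302801593, 'fy': 502.40376302801593, 'cx': 316.745801247872, 'cy': 199.9845940030497, 'k1': -0.07095842834794068, 'eye': array([ 1.07110087, -1.08419868,  1.0038072 ]), 'rotation': array([0.43124404, 0.11396651, 0.21919298, 0.86775264])}
{'fx': 371.8065777524009, 'fy': 371.8065777524009, 'cx': 322.88126311540657, 'cy': 198.029843569649, 'k1': -0.052790830184227894, 'eye': array([ 0.40210924, -0.00368108,  1.10663769]), 'rotation': array([-0.01709917,  0.03490045,  0.71109148, -0.70202456])}
```

View pics/scene0.png

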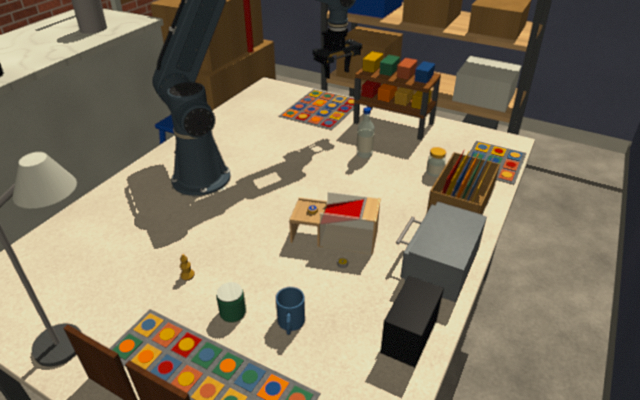

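View pics/top0.png

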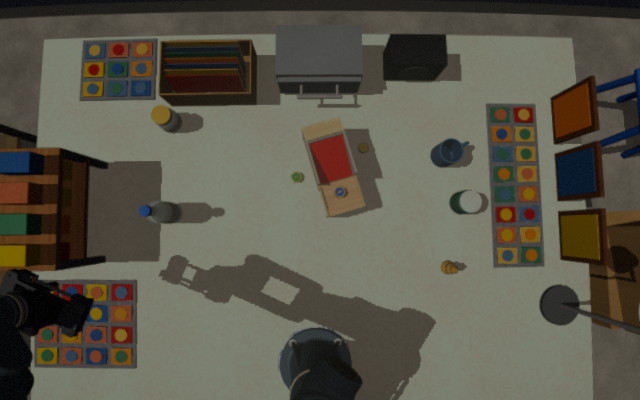

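```bash
cat > h.py <<'E'
import numpy as np, cv2
from scipy.spatial.transform import Rotation as R
def K(c): return np.array([[c["fx"],0,c["cx"]],[0,c["fy"],c["cy"]],[0,0,1.]]), np.array([c["k1"],0,0,0.])
def unproj(c,uv,z):
    k,d=K(c); p=cv2.undistortPoints(np.array([[uv]],float),k,d)[0,0]
    r=R.from_quat(c["rotation"]).apply([p[0],-p[1],-1]); e=c["eye"]
    return e+r*(z-e[2])/r[2]
def proj(c,P):
    k,d=K(c); q=R.from_quat(c["rotation"]).inv().apply(np.atleast_2d(P)-c["eye"])*[1,-1,-1]
    return cv2.projectPoints(q,np.zeros(3),np.zeros(3),k,d)[0][:,0]
E
python3 - <<'E'
from rig import robot,cams
import cv2
from h import *
c=cams.camera("top")
print(unproj(c,(341,192),.098),unproj(c,(315,335),0))
im=c["pixels"][110:225,285:385,::-1]
cv2.imwrite("pics/topc.png",cv2.resize(im,None,fx=5.2,fy=5.2,interpolation=cv2.INTER_CUBIC))
E
```

```text
[ 0.49218984 -0.07927303  0.098     ] [ 0.08199612 -0.00354189  0.        ]
```

View pics/topc.png

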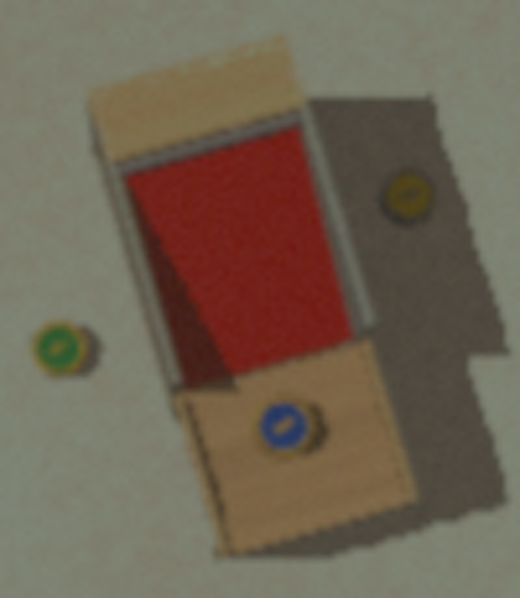

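```bash
cat > fit.py <<'E'
from rig import robot,cams
from h import *
from scipy.optimize import least_squares
c=cams.camera("top")
full=lambda p:(np.array(p)+.5)/5.2-.5+[285,110]
M=np.array([(0,.047,.085),(0,-.047,.085),(.109,.047,.121),(.109,-.047,.121),(.157,.054,.127),(.157,-.054,.127),(-.092,.056,.091),(-.092,-.056,.091)])
uv=full([(183,388),(352,338),(125,175),(300,125),(90,95),(285,38),(218,553),(417,497)])
T=lambda q,P:np.c_[P[:,:2]@np.array([[np.cos(q[2]),np.sin(q[2])],[-np.sin(q[2]),np.cos(q[2])]])+q[:2],P[:,2]]
s=least_squares(lambda q:(proj(c,T(q,M))-uv).ravel(),[.53,-.07,.3],loss="soft_l1",f_scale=.5)
q=s.x;print(q,np.degrees(q[2]));print((proj(c,T(q,M))-uv).round(2))
m=unproj(c,full((284,426)),.098);print(m)
Rm=R.from_euler("z",-q[2]).apply(m-[q[0],q[1],0]);print("magnet in box",Rm)
sc=cams.camera("scene")
im=sc["pixels"][180:280,275:400,::-1].copy();im=cv2.resize(im,None,fx=6,fy=6,interpolation=cv2.INTER_CUBIC)
for P,col in((T(q,M),(0,255,0)),(m[None],(0,255,255))):
    for p in proj(sc,P): cv2.circle(im,tuple(int(v) for v in ((p-[275,180]+.5)*6-.5)),3,col,1)
cv2.imwrite("pics/scc.png",im)
E
python3 fit.py
```

```text
[ 0.52915878 -0.06741006  0.2715996 ] 15.561510981001947
[[ 0.07 -0.33]
 [ 0.07 -0.1 ]
 [ 0.07  0.43]
 [-0.14  0.59]
 [-0.72 -0.88]
 [ 0.31 -0.71]
 [-0.32  0.78]
 [ 0.52  0.07]]
[ 0.4935622  -0.07440908  0.098     ]
magnet in box [-0.03616936  0.00280713  0.098     ]
```

View pics/scc.png

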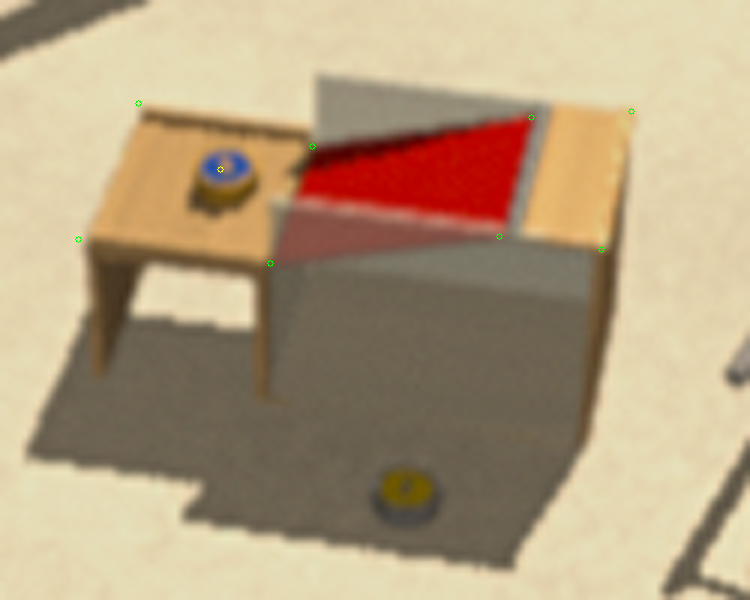

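carry_out([
  [[1.5,-3.5,1],-5,0],
  [[1.8,-4.3,0.5],-5,0],
  [[1.8,-4.3,0],-5,0],
  [[1.8,-4.3,0],-5,0],
  [[1.8,-4.3,0],-5,0],
  [[1.8,-4.3,0],-5,0],
  [[1.8,-4.3,0],-5,0],
  [[1.8,-4.3,0],-5,0],
  [[1.8,-4.3,0],-5,0],
  [[1.8,-4.3,0],-5,0],
])

```text
time: 1.25
position: [0.4251, 0.1426, 0.2596]
tool_rot: [0.991, 0.135, 0.004, -0.0]
ft_force: [0.8, -0.9, -0.3]
grip_width: 0.0872
```

carry_out([
  [[1.7,-4.2,0],0,0],
  [[1.7,-4.2,0],0,0],
  [[1.7,-4.2,0],0,0],
  [[1.7,-4.2,0],0,0],
  [[1.7,-4.0,0],0,0],
  [[0,0,0],0,0],
  [[0,0,0],0,0],
])

```text
time: 1.95
position: [0.5152, -0.0816, 0.2606]
tool_rot: [0.992, 0.129, 0.007, 0.001]
ft_force: [-1.0, -0.4, -0.1]
grip_width: 0.0869
```

```bash
cat > st.py <<'E'
from rig import robot,cams
from h import *
o=robot.get_obs(); q=np.array([.52916,-.06741,.2716])
a=R.from_quat(o["tool_rot"])
print("t",o["time"],"TCP",o["position"],"box",(R.from_euler("z",-q[2]).apply(o["position"]-[q[0],q[1],0])*1e3).round(1),"tip z",o["position"][2]+.022*a.apply([0,0,1])[2],"x axis yaw",np.degrees(np.arctan2(*a.apply([1,0,0])[1::-1])),"zaxis",a.apply([0,0,1]).round(4),"F",o["ft_force"].round(2),o["grip_width"])
E
python3 st.py; python3 - <<'E'
from rig import cams
from h import *
c=cams.camera("wrist");q=np.array([.52916,-.06741,.2716])
im=c["pixels"][:,:,::-1].copy()
for P in [(0,.047,.085),(0,-.047,.085),(0,.05,.085),(-.092,.05,.085),(-.092,-.05,.085),(-.0362,.0028,.098),(.157,.054,.127),(.157,-.054,.127)]:
    w=R.from_euler("z",q[2]).apply(P)+[q[0],q[1],0]
    p=proj(c,w)[0]; cv2.circle(im,(int(p[0]),int(p[1])),3,(0,255,0),1)
cv2.imwrite("pics/w1.png",im)
E
```

```text
t 1.95 TCP [ 0.51520642 -0.08159624  0.26055134] box [-17.2  -9.9 260.6] tip z 0.23855325069228822 x axis yaw 14.818342859960254 zaxis [ 1.320e-02 -3.000e-04 -9.999e-01] F [-1.01 -0.37 -0.1 ] 0.08687936965331929
```

View pics/w1.png

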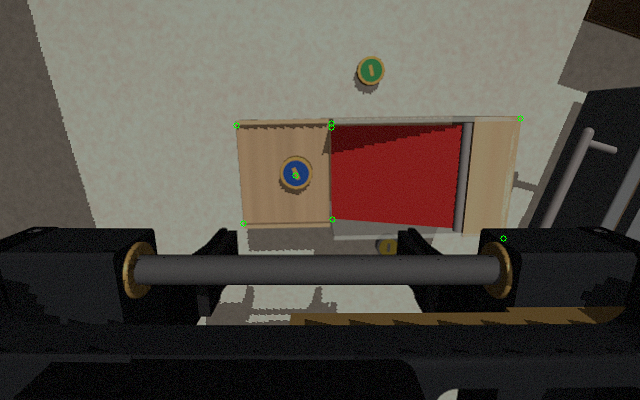

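carry_out([
  [[-0.5,1.2,-2],0.7,0],
  [[0,0,-3],0,0],
  [[0,0,-3],0,0],
  [[0,0,-3],0,0],
  [[0,0,-1.3],0,0],
  [[0,0,0],0,0],
  [[0,0,0],0,0],
])

```text
time: 2.7
position: [0.5071, -0.0587, 0.1365]
tool_rot: [0.99, 0.142, 0.008, 0.001]
ft_force: [1.3, 0.1, 0.3]
grip_width: 0.0869
```

```bash
python3 st.py
```

```text
t 2.7 TCP [ 0.50707053 -0.0586797   0.13652461] box [-18.9  14.3 136.5] tip z 0.11452738795193924 x axis yaw 16.331414416895594 zaxis [ 0.0159 -0.     -0.9999] F [1.27 0.09 0.34] 0.0869168106821893
```

carry_out([
  [[0.3,-1.1,0],-0.8,0],
  [[0,0,0],0,0],
  [[0,0,0],0,0],
  [[0,0,0],0,0],
])

```text
time: 3.1
position: [0.5123, -0.0703, 0.14]
tool_rot: [0.991, 0.135, 0.011, 0.003]
ft_force: [0.4, -0.1, -0.8]
grip_width: 0.0871
```

```bash
python3 st.py
```

```text
t 3.1 TCP [ 0.51226112 -0.07033466  0.14001639] box [-17.1   1.7 140. ] tip z 0.11802200343357637 x axis yaw 15.558576106776577 zaxis [ 0.0224 -0.0026 -0.9997] F [ 0.45 -0.12 -0.85] 0.08711831708555974
```

carry_out([
  [[0,0,-1.4],0,0],
  [[0,0,-1.2],0,0],
])

```text
time: 3.3
position: [0.5143, -0.0712, 0.1159]
tool_rot: [0.991, 0.135, 0.014, 0.004]
ft_force: [0.2, 0.7, 1.8]
grip_width: 0.0868
```

```bash
python3 st.py
```

```text
t 3.3 TCP [ 0.51425505 -0.07124095  0.11586828] box [-15.4   0.3 115.9] tip z 0.09387770834582734 x axis yaw 15.53383585053116 zaxis [ 0.0289 -0.0049 -0.9996] F [0.23 0.74 1.81] 0.08675665592413025
```

carry_out([
  [[0.4,0.3,-0.4],0,0],
  [[0.8,0.25,-0.1],0,0],
])

```text
time: 3.5
position: [0.5242, -0.0654, 0.1094]
tool_rot: [0.991, 0.135, 0.011, 0.003]
ft_force: [-1.7, -0.8, 1.5]
grip_width: 0.0867
```

```bash
python3 st.py; python3 - <<'E'
from rig import cams
from h import *
c=cams.camera("scene")
im=c["pixels"][170:290,265:405,::-1].copy()
cv2.imwrite("pics/s2.png",cv2.resize(im,None,fx=5,fy=5,interpolation=cv2.INTER_CUBIC))
E
```

```text
t 3.5 TCP [ 0.52420852 -0.06541143  0.10937631] box [ -4.2   3.3 109.4] tip z 0.08738230194950239 x axis yaw 15.475711446951035 zaxis [ 0.0231 -0.0035 -0.9997] F [-1.73 -0.78  1.5 ] 0.08673278719427546
```

View pics/s2.png

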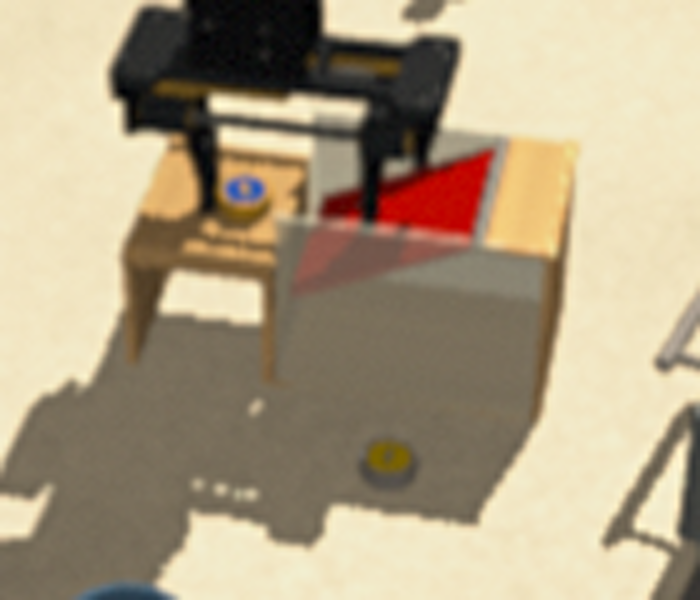

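The scene crop shows the flap deflected by the front finger and the rear finger up against the magnet (about 245,195). I'll keep pushing.

carry_out([
  [[0.7,0.2,0.2],0,0],
  [[0.7,0.2,0],0,0],
  [[0.7,0.2,0],0,0],
])

```text
time: 3.85
position: [0.5471, -0.0585, 0.1118]
tool_rot: [0.991, 0.135, 0.01, 0.003]
ft_force: [-2.3, -0.2, 0.8]
grip_width: 0.087
```

```bash
python3 st.py
```

```text
t 3.85 TCP [ 0.54711827 -0.05846116  0.11180829] box [ 19.7   3.8 111.8] tip z 0.08981352229507969 x axis yaw 15.55240525849767 zaxis [ 0.0215 -0.0035 -0.9998] F [-2.29 -0.22  0.83] 0.0869898335078978
```

carry_out([
  [[0.5,0.13,0],0,0],
  [[0.4,0.1,0],0,0],
  [[0.2,0.05,0],0,0],
])

```text
time: 4.15
position: [0.5576, -0.055, 0.1116]
tool_rot: [0.991, 0.136, 0.008, 0.003]
ft_force: [-4.7, -2.3, 1.4]
grip_width: 0.0871
```

```bash
python3 st.py; python3 - <<'E'
from rig import cams
from h import *
f=lambda n,a,b,s:cv2.resize(cams.camera(n)["pixels"][a[0]:a[1],b[0]:b[1],::-1].copy(),(480,420),interpolation=cv2.INTER_CUBIC)
a=f("scene",(170,290),(265,405),5)
cv2.imwrite("pics/s3.png",a)
E
```

```text
t 4.15 TCP [ 0.55762057 -0.05495187  0.11158415] box [ 30.8   4.4 111.6] tip z 0.08958735050396785 x axis yaw 15.653163137414142 zaxis [ 0.0167 -0.0035 -0.9999] F [-4.69 -2.34  1.35] 0.08710857414409848
```

View pics/s3.png

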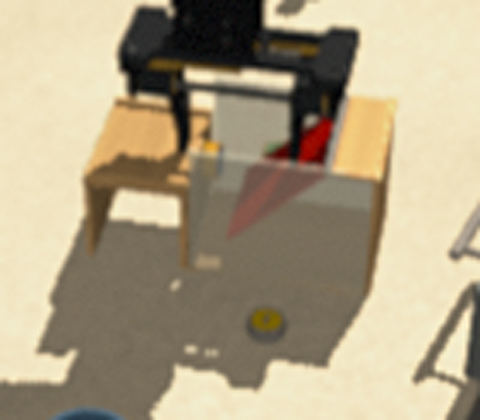

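The flap is wide open and the magnet is tipping over the ledge's edge (about 210,155). I'll go a little further and then hold.

carry_out([
  [[0.35,0.1,0],0,0],
  [[0.1,0,0],0,0],
  [[0,0,0],0,0],
])

```text
time: 4.5
position: [0.5611, -0.0536, 0.1111]
tool_rot: [0.991, 0.136, 0.007, 0.002]
ft_force: [-4.0, -1.9, 1.1]
grip_width: 0.0868
```

```bash
python3 st.py; python3 - <<'E'
from rig import cams
from h import *
cv2.imwrite("pics/s4.png",cv2.resize(cams.camera("scene")["pixels"][170:290,265:405,::-1].copy(),(700,600),interpolation=cv2.INTER_CUBIC))
E
```

```text
t 4.5 TCP [ 0.56113362 -0.05363658  0.11112913] box [ 34.5   4.7 111.1] tip z 0.08913133728294975 x axis yaw 15.637827391423698 zaxis [ 0.0139 -0.0026 -0.9999] F [-3.96 -1.9   1.13] 0.08675886384871326
```

View pics/s4.png

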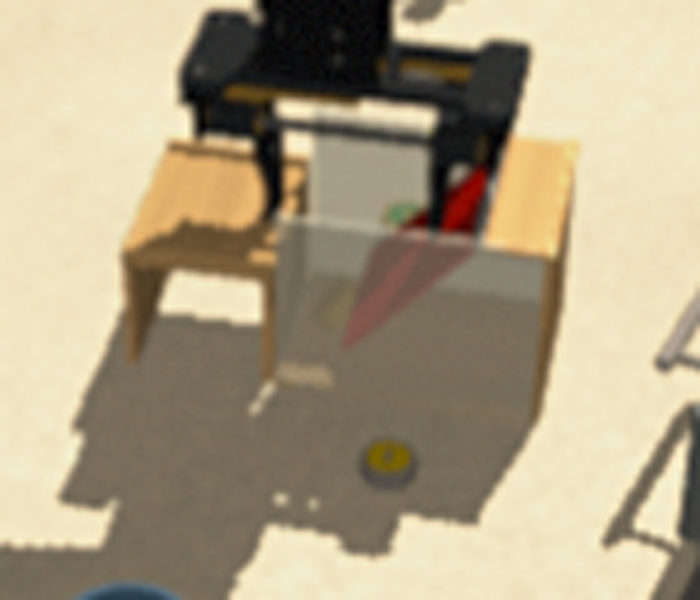

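A yellowish disc (rim or back of the magnet) shows through the clear side at about (340,310). I'll check where that lies, then retreat.

```bash
python3 - <<'E'
from rig import cams
from h import *
c=cams.camera("scene");q=np.array([.52916,-.06741,.2716])
for z in(.01,.03,.06): print(z,R.from_euler("z",-q[2]).apply(unproj(c,(333,232),z)-[q[0],q[1],0]))
cv2.imwrite("pics/s5.png",cv2.resize(c["pixels"][205:255,310:370,::-1].copy(),None,fx=10,fy=10,interpolation=cv2.INTER_CUBIC))
E
```

```text
0.01 [0.02790978 0.01067527 0.01      ]
0.03 [ 0.03236513 -0.01217784  0.03      ]
0.06 [ 0.03904816 -0.04645752  0.06      ]
```

View pics/s5.png

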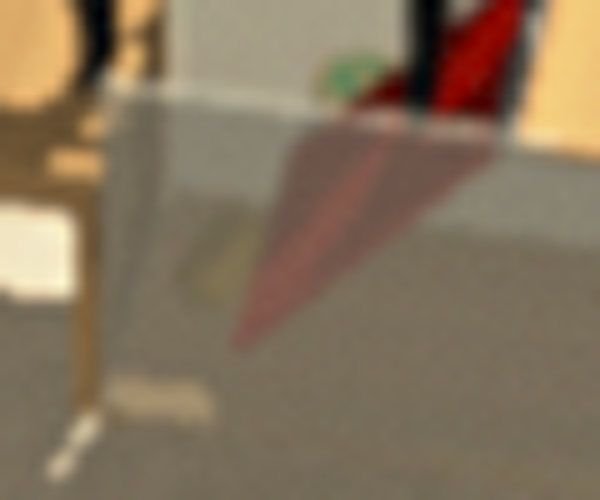

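The magnet is on the floor inside, at about x=28 mm, y=10 mm. Now I'll lift off.

carry_out([
  [[0,0,1],0,0],
  [[0,0,2],0,0],
  [[0,0,3],0,0],
  [[0,0,3],0,0],
  [[0,0,3],0,0],
  [[0,0,0],0,0],
  [[0,0,0],0,0],
  [[0,0,0],0,0],
  [[0,0,0],0,0],
  [[0,0,0],0,0],
])

```text
time: 5.6
position: [0.573, -0.054, 0.2416]
tool_rot: [0.991, 0.134, 0.023, 0.005]
ft_force: [-0.3, -0.2, -0.0]
grip_width: 0.0869
```

carry_out([
  [[0,0,0],0,0],
  [[0,0,0],0,0],
  [[0,0,0],0,0],
  [[0,0,0],0,0],
  [[0,0,0],0,0],
])

```text
time: 6.1
position: [0.5719, -0.0537, 0.2388]
tool_rot: [0.991, 0.134, 0.021, 0.004]
ft_force: [-0.4, -0.2, 0.9]
grip_width: 0.0872
```

```bash
python3 st.py; python3 - <<'E'
from rig import cams
from h import *
cv2.imwrite("pics/s6.png",cv2.resize(cams.camera("scene")["pixels"][170:290,265:405,::-1].copy(),(700,600),interpolation=cv2.INTER_CUBIC))
E
```

```text
t 6.1 TCP [ 0.57192762 -0.05374084  0.23879589] box [ 44.9   1.7 238.8] tip z 0.21681561521391218 x axis yaw 15.42514972955953 zaxis [ 0.0422 -0.0027 -0.9991] F [-0.44 -0.17  0.95] 0.08720801577457564
```

View pics/s6.png

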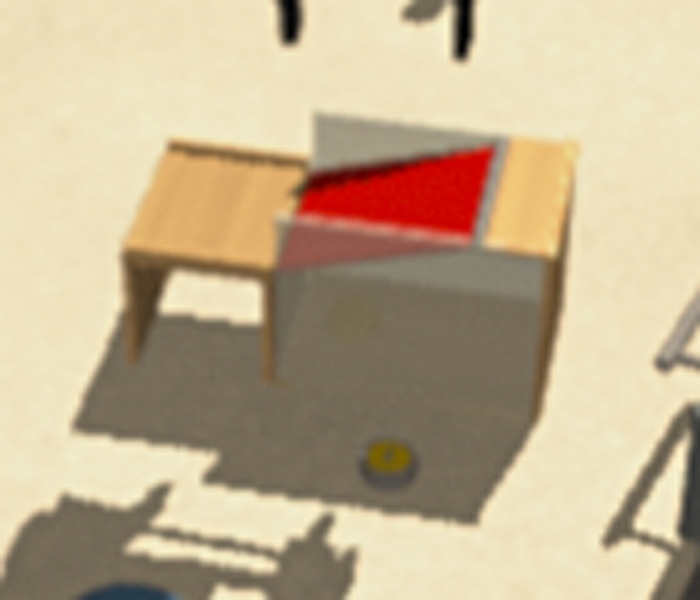

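The flap is shut, the magnet lies inside on the floor (about 350,318), and the gripper is clear.

```bash
python3 -c "
from rig import robot
print(robot.hand_in())"
```

```text
the job is handed in; nothing more can be done
None
```

The blue magnet is in the drop box and the job is handed in, at 6.1 s of the 38 s allowed; hand-in gives no verdict.

The front finger pressed the flap down to roughly 0.6 rad (my estimate) and held it there. The rear finger slid the magnet along the ledge and over its edge, then I lifted straight up.

**Last checks, by camera:** with the flap still held open, the magnet was on the box floor at about x = 28 mm, y = 10 mm. After the lift, the flap looked shut and the magnet was still inside. The yellow magnet had not visibly moved. The green one looked in place in the last views that showed it, and I did not re-check the mug, jar, bottle, tin or figurine after the push. The gripper was clear, about 217 mm above the table, with only sensor-noise forces.

**Not measured:** I had no reading of the flap angle or finger contact forces, so those parts of the judging rest on the pictures and the wrist force of up to about 5 N. The magnet seems to have turned over as it fell. The tool drifted to about 2.4° of tilt by the end, without visible effect.

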